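# Open the hot preheater cover with the pull rod and hold it up

### The arm

A 6-joint arm with a two-finger parallel gripper is mounted at the origin on a cart in front of the work surface, level with it; the furniture and walls round the work are solid. World frame = base frame: x ahead of the robot, y to its left, z up, the work surface at z = 0. Lengths are in m, angles in rad, forces in N, time in s.
With the tool pointing down it reaches from about 0.325 to 0.9 m from the base axis. Payload 6.1 kg.
Tool frame: the origin (TCP) lies midway between the tips of the shut fingers; the grasp point (between the pads) lies 19 mm behind it; z points along the fingers, y is the line along which they close (so a half turn about z gives the same grasp; the last joint's range is limited). The gripper opens to 87 mm and grips with 3 to 60 N. Pads are 19 mm wide; open, the fingers measure 117 mm over their backs; the gripper's body (75 mm by 190 mm) begins 51 mm behind the grasp point.
Start: joints at [1.204, 0.22, 1.526, -0, 1.395, -0.126], TCP at [0.149, 0.607, 0.223] pointing down, gripper open.
Joint ranges: [-2.98, 2.98], [-0.91, 2.08], [0.09, 2.57], [-1.24, 4.39], [0.2, 2.65], [-2.68, 2.68]. Speed limits (rad/s): [2.57, 2.57, 3.01, 3.14, 3.14, 3.14].

### API

Orientations are given as a rotation vector (axis times angle).
In Python, from rig import bot gives the robot as it stands. Calls block until the motion is done:
- bot.move_to(position, orientation): joint-space move of the TCP to a pose.
- bot.line_to(position, attitude=None, rate=0.15, guard=None): straight line of the TCP; attitude=None keeps the orientation; rate is the mean speed in m/s. With guard (N) it stops when the force on the tool has changed by that much, and returns True; else False.
- bot.move_j(angles): joint-space move.
- bot.move_gripper(opening, strength=None): opening from 0.0 (shut) to 1.0 (fully open); strength is the grip in N (None keeps the last); returns when the fingers have stopped.
- bot.sleep(seconds).
- bot.inverse_kinematics(position, orientation): joint angles nearest the present ones, or None.
- bot.read_state(): the state.
- bot.camera(name): name is "scene" or "top" or "wrist"; returns (picture, depth): 384x512x3 uint8, blue, green, red; 384x512 float32, m along the optical axis (not along the pixel's ray), 0 where there is no reading.
- bot.calibration(name): a dict with "K" (3x3 intrinsics, pixels), "view" (4x4, takes a point from world to camera coordinates); the wrist camera has in their place "hand_eye" (4x4, takes a point from camera to tool coordinates, whose origin is the TCP and whose axes are the flange's). Camera axes: x right, y down, z forward; pixel columns grow to the right and rows downward; lengths in m; the calibration is good to about 2 mm. A picture is of the moment at which its call begins: read the wrist's pose just before it. calibration takes no time and is no camera call.
A pose or a line that the arm cannot do raises bot.MotionError and nothing moves.
- bot.hand_in(): hands the job in; it is judged then, once.
The state is a dict: "clock": time; "joint_positions": joint angles; "qvel": joint speeds; "tau": joint torques, N m; "eef_pos": TCP position; "eef_rot": TCP orientation; "wrist_force": force on the tool from outside, world axes, zero at the start; "wrist_torque": the same for the moment, N m; "width": opening from 0.0 (shut) to 1.0 (fully open); "grip_force": force on a finger pad.
Only numpy, scipy, OpenCV 4.12 (cv2) and the standard library are available. Lean on these libraries where they do the work, as an engineer would, in place of code of your own. Each camera call takes 0.05 s, during which the arm holds its last target. There are 200 camera calls.

### The job

The board preheater has just been running and its cover is too hot to touch. Pick up the pull rod by its black handle, pass the steel end through the eye on the cover's spring bolt, draw the bolt out towards the front until it frees the stud, and with the rod still in the eye swing the cover up about half-way to upright (roughly 45 degrees). Finish while holding it there, still, with the rod in the gripper; touch the preheater with nothing but the rod, and leave the other things on the bench where they are.

Things in the scene. Friction and masses are not known exactly. Their poses are not given: they have to be found in the camera images.
- preheater: Grey bench preheater, fixed on the worktop: case 190 (x) x 170 (y) mm, 94 mm high with its shut cover. Origin: centre of its underside; -x points to its front, +y to its left seen from the robot. The aluminium cover with a window is hinged at the rear; its two-railed tongue (45 mm wide, z 41 to 76 mm) projects from the front over a dome-headed stud and ends 164 mm in front of the origin.
- hinge_line (a point): Middle of the cover's hinge axis: in the preheater's frame 92 mm behind the origin (+x) and 60 mm up; the axis is parallel to the preheater's y.
- cover (a joint): Cover angle in rad: 0 shut, grows as the front rises about the rear hinge, stop at 1.45. It falls shut when let go: 1.5 to 3 N upward at the eye carries it. Locked at 0 while the bolt is home.
- latch_bolt (a joint): Travel of the spring bolt in the tongue's end, m: 0 home (its nose under the stud's head), grows as the eye is drawn straight away from the hinge (preheater's -x with the cover shut), stop 0.015. Spring 3 N at 0, 6.5 N at 0.014. Clear of the head from 0.0105; keep it drawn until the cover is 0.12 rad up, then it may go back.
- eye (a point): Centre of the round steel eye on the bolt: upright ring, 18 mm hole, 27 mm outside, 4.4 mm wire; hole axis along the preheater's y (parallel to the hinge), so a rod enters from the left or right. Cover shut, bolt home: 191 mm in front of the preheater's origin and 50 mm up, 27 mm ahead of the tongue's end and 101 mm of the case. It swings with the cover on a 283 mm radius.
- rod_grip (a point): Centre of the pull rod's black handle, a flat-sided bar 80 long, 18 wide, 26 mm tall lying on the worktop (this point 13 mm up). Its x axis points along the rod to the steel end, z up. The straight steel rod, 8 mm thick with a round end, leaves the handle's front face 40 mm from here on this axis. 165 mm long in all, about 0.11 kg.
- rod_tip (a point): End of the steel rod, on its axis, 125 mm from the handle's centre.
- solder_reel: Bystander: reel of solder, 52 mm across, 18 mm high, lying flat; origin under its centre.
- flux_tin: Bystander: round tin, 34 mm across, 22 mm high; origin under its centre.
- side_cutter: Bystander: small side cutter with red grips, 37 x 125 x 10 mm, lying; origin under its centre.

How it is judged:
By the outcome, as a careful person would: the job done as asked, in the order asked, and still so for the second after the job is handed in, while the arm keeps its last pose, push and grip.
It also fails if it takes over 48 s, if anything falls off the work surface, if the arm or the gripper's body presses on something with over 40 N, if the wrist force passes 120 N, or if a joint passes its speed limit or range.

## Working session

There is one attempt and no reset: what is moved stays moved. The work goes in short steps, each a Python script; the robot and the scene stay as the last script left them, time stands still between calls to the robot, and variables do not carry over. Pictures are saved under pics/ and viewed, at most 10 in all, crops included, and the job is handed in when it is done.

```bash
mkdir -p pics; ls
python3 - <<'E'
from rig import bot
import cv2,numpy as np
for n in("top","scene"):
    p,d=bot.camera(n);cv2.imwrite(f"pics/{n}0.png",p);np.save(f"{n}0.npy",d)
    c=bot.calibration(n);print(n,c["K"].round(1).tolist(),c["view"].round(3).tolist())
print(bot.calibration("wrist"));s=bot.read_state();print(s)
E
```

```text
pics
top [[359.6, 0.0, 252.9], [0.0, 359.6, 195.3], [0.0, 0.0, 1.0]] [[0.007, -1.0, 0.008, -0.126], [-0.994, -0.007, -0.11, 0.565], [0.11, -0.007, -0.994, 0.941], [0.0, 0.0, 0.0, 1.0]]
scene [[457.6, 0.0, 258.5], [0.0, 457.6, 187.4], [0.0, 0.0, 1.0]] [[0.813, -0.582, 0.022, -0.521], [-0.315, -0.471, -0.824, 0.155], [0.49, 0.663, -0.566, 1.004], [0.0, 0.0, 0.0, 1.0]]
{'K': array([[273.56951222,   0.        , 251.83070453],
       [  0.        , 273.56951222, 191.93635074],
       [  0.        ,   0.        ,   1.        ]]), 'hand_eye': array([[-1.74656654e-04, -9.55493124e-01, -2.95013322e-01,
         8.21100448e-02],
       [ 9.99999510e-01, -4.54318454e-04,  8.79423304e-04,
        -7.73292828e-04],
       [-9.74312916e-04, -2.95013023e-01,  9.55492735e-01,
        -1.61233633e-01],
       [ 0.00000000e+00,  0.00000000e+00,  0.00000000e+00,
         1.00000000e+00]])}
{'clock': 0.1, 'joint_positions': array([ 1.20389657e+00,  2.21157947e-01,  1.52750558e+00,  6.77173102e-06,
        1.39473151e+00, -1.26103564e-01]), 'qvel': array([ 0.00067716, -0.00097449, -0.00408435,  0.0004155 , -0.00048071,
        0.00088194]), 'tau': array([ 1.49104704e-03, -4.95947814e+01, -3.88518548e+01,  7.00895721e-02,
        5.16439578e-02, -5.03018146e-05]), 'eef_pos': array([0.14884341, 0.60642644, 0.22153535]), 'eef_rot': array([-3.77276736e-01, -3.11840590e+00,  2.74265919e-03]), 'wrist_force': array([ 0.21428488,  0.54179854, -0.41165919]), 'wrist_torque': array([-0.02219365, -0.01278831, -0.02758169]), 'grip_force': 0.0, 'width': 1.0015551817354982}
```

View pics/top0.png

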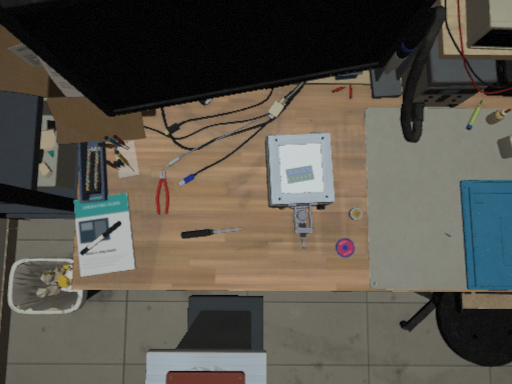

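View pics/scene0.png

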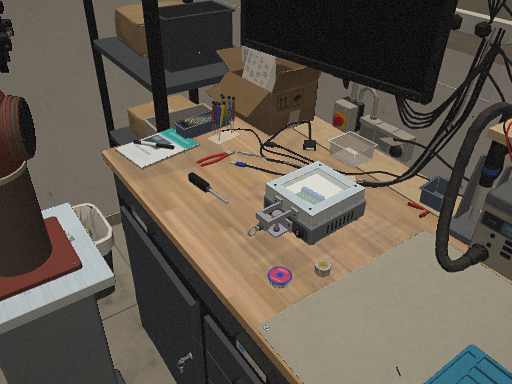

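Top view: the rod's black handle is at about (181–212, 233), with its steel end at (241, 229). The preheater is at (300, 170), the eye at about (303, 243), the reel at (345, 247) and the tin at (356, 213). I'll convert these to rough positions, then look from close by.

```bash
cat > h.py <<'E'
from rig import bot
import cv2,numpy as np
from scipy.spatial.transform import Rotation as R
def cam(n):
    if n=="wrist":
        s=bot.read_state();T=np.eye(4);T[:3,:3]=R.from_rotvec(s["eef_rot"]).as_matrix();T[:3,3]=s["eef_pos"]
    p,d=bot.camera(n);c=bot.calibration(n)
    W=T@c["hand_eye"] if n=="wrist" else np.linalg.inv(c["view"])
    return p,d,c["K"],W
def cast(K,W,uv,z):
    uv=np.atleast_2d(np.float64(uv));r=np.c_[uv,np.ones(len(uv))]@np.linalg.inv(K).T@W[:3,:3].T
    o=W[:3,3];return o+r*((z-o[2])/r[:,2])[:,None]
def att(yaw,lean=0):
    """tool down; closing axis y normal to rod direction yaw; lean about rod axis tips the body to the robot"""
    d=np.array([np.cos(yaw),np.sin(yaw),0]);n=np.array([-d[1],d[0],0])  # n: left of rod
    n = n if n[0]>0 else -n                       # n points ahead (+x)
    z=np.cos(lean)*np.array([0,0,-1.])+np.sin(lean)*n
    return z,d,n
E
python3 - <<'E'
from h import *
c=bot.calibration("top");K=c["K"];W=np.linalg.inv(c["view"])
for n,uv,z in [("handleL",(181,234),.026),("handleR",(212,232),.026),("tip",(241,229),.017),("eye",(303,243),.06),("c1",(268,136),.09),("c2",(330,134),.09),("c3",(333,203),.09),("c4",(271,206),.09),("monitorlow",(115,108),.3)]:
    print(n,cast(K,W,uv,z)[0].round(3))
E
```

```text
handleL [0.46  0.07  0.026]
handleR [ 0.466 -0.013  0.026]
tip [ 0.475 -0.09   0.017]
eye [ 0.439 -0.252  0.06 ]
c1 [ 0.714 -0.16   0.09 ]
c2 [ 0.72  -0.321  0.09 ]
c3 [ 0.541 -0.325  0.09 ]
c4 [ 0.532 -0.168  0.09 ]
monitorlow [0.709 0.157 0.3  ]
```

```bash
cat >> h.py <<'E'
def rot(yaw,lean=0):
    """rotvec: tool x = -rod direction, z down (leaned), y = z x x"""
    z,d,n=att(yaw,lean);x=-d;return R.from_matrix(np.c_[x,np.cross(z,x),z]).as_rotvec()
E
python3 - <<'E'
from h import *
r=rot(-np.pi/2)
for p,l in [((.463,.028,.005),0),((.42,-.13,.045),0),((.52,-.13,.25),.8),((.52,-.13,.25),.0)]:
    print(bot.inverse_kinematics(p,rot(-np.pi/2+.05,l)))
bot.move_to([.42,.0,.25],r)
p,d,K,W=cam("wrist");cv2.imwrite("pics/w1.png",p);np.savez("w1.npz",d=d,K=K,W=W)
print(bot.read_state()["clock"],bot.read_state()["joint_positions"])
E
```

```text
[-1.09872851e-01  1.25609409e-01  2.09177856e+00 -8.88178420e-16
  9.24204681e-01 -1.59872851e-01]
[-4.79912353e-01 -9.39580933e-03  2.13948849e+00 -4.44089210e-16
  1.01149997e+00 -5.29912353e-01]
[-0.73526034 -0.57913349  2.36264875  0.72375836  0.87242632 -1.12510552]
[-3.92150134e-01 -1.07130718e-02  1.72468670e+00 -4.44089210e-16
  1.42761903e+00 -4.42150134e-01]
2.5167 [-1.87008599e-01 -3.12015715e-01  1.98902414e+00  1.44265355e-04
  1.46466418e+00 -1.88229677e-01]
```

View pics/w1.png

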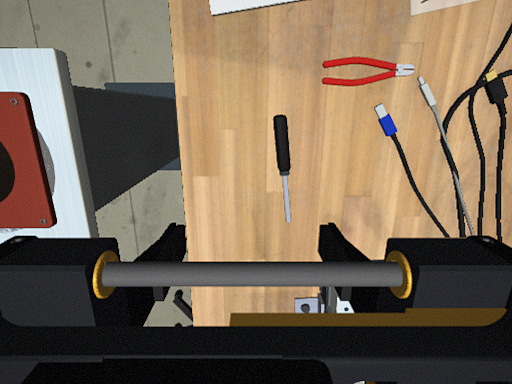

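The wrist view shows the handle from (280, 115) to (284, 175) and the tip at (289, 222); the gripper hides the eye. I'll measure the rod here and look at the eye from directly above.

Run:
```python
from h import *
p=cv2.imread("pics/w1.png");f=np.load("w1.npz");d,K,W=f["d"],f["K"],f["W"]
v,u=np.mgrid[100:230,255:310];m=p[100:230,255:310].max(2)<75
P=cast(K,W,np.c_[u[m],v[m]],.022)
c,s,a=cv2.minAreaRect(np.float32(P[:,:2])*1000);print("handle",c,s,a)
n,l,st,ce=cv2.connectedComponentsWithStats(m.astype(np.uint8));print(st)
hsv=cv2.cvtColor(p,cv2.COLOR_BGR2HSV)[178:230,270:300];print("tip rows",[(178+i,270+np.where(r)[0]) for i,r in enumerate((hsv[:,:,1]<50)) if r.any()][-3:])
for uv in [(281.5,115),(283,175),(289,221)]:print(cast(K,W,uv,.013).round(4))
bot.move_to([.42,-.30,.18],rot(-np.pi/2))
p,d,K,W=cam("wrist");cv2.imwrite("pics/w2.png",p);np.savez("w2.npz",d=d,K=K,W=W)
```

```text
handle (461.7406005859375, 30.258255004882812) (18.16216278076172, 84.44855499267578) 6.546591758728027
[[   0    0   55  130 6416]
 [  19   15   16   60  734]]
tip rows [(220, array([286, 287, 288, 289, 290])), (221, array([287, 289, 290])), (222, array([287, 288, 289]))]
[[0.4607 0.0716 0.013 ]]
[[ 0.4658 -0.0147  0.013 ]]
[[ 0.4778 -0.0891  0.013 ]]
```

View pics/w2.png

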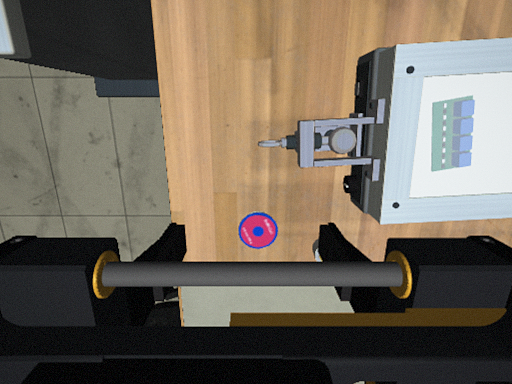

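The eye ring is at about (258–282, 144), with the bolt to its right and the tongue at (300–380, 143). The preheater is turned by about 2–3°. I'll get the eye from depth and rays, and the yaw from the cover edges.

Run:
```python
from h import *
f=np.load("w2.npz");d,K,W=f["d"],f["K"],f["W"]
v,u=np.mgrid[30:230,190:512];z=d[30:230,190:512]
C=np.stack([(u-K[0,2])*z/K[0,0],(v-K[1,2])*z/K[1,1],z,np.ones_like(z)],-1)
P=(C@W.T)[...,:3]
m=(P[...,2]>.03)&(u<286)&(z>0)&(v<200);q=P[m];print("eye pts",len(q),q.min(0).round(4),q.max(0).round(4),np.median(q,0).round(4))
for a in range(256,292,3):
    k=(m|((u<292)&(P[...,2]>.03)&(v<200)))&(abs(u-a)<=1)
    if k.any(): print(a,v[k].mean().round(1),P[k].mean(0).round(4),P[k][:,2].max().round(4))
m=(P[...,2]>.080)&(z>0);n,l,st,ce=cv2.connectedComponentsWithStats(m.astype(np.uint8));i=1+st[1:,4].argmax()
B=P[l==i];e=[]
for r in range(60,215,5):
    k=(l==i)&(v==r)
    if k.any(): e.append(P[k][P[k][:,0].argmin()])
e=np.array(e);e=e[3:-3];print(e.round(3).tolist());s=np.polyfit(e[:,1],e[:,0],1);print("yaw",-np.arctan(s[0]),"cover z",np.median(B[:,2]), "y range", B[:,1].min(),B[:,1].max())
for uv in[(258,144),(282,143)]:print(cast(K,W,uv,.05))
```

```text
eye pts 193 [ 0.4251 -0.2582  0.0385] [ 0.4551 -0.2476  0.0632] [ 0.4411 -0.2527  0.0558]
256 141.5 [ 0.4223 -0.2361  0.1954] 0.3415
259 144.3 [ 0.4262 -0.2492  0.0896] 0.3415
262 143.0 [ 0.4303 -0.2533  0.0543] 0.0599
265 139.3 [ 0.4321 -0.2503  0.0794] 0.3415
268 143.0 [ 0.4364 -0.2532  0.055 ] 0.0632
271 135.2 [ 0.4369 -0.2485  0.0926] 0.3415
274 142.5 [ 0.4426 -0.2527  0.0548] 0.0625
277 138.2 [ 0.4431 -0.2492  0.0845] 0.3415
280 138.8 [ 0.4455 -0.2477  0.0899] 0.3415
283 143.7 [ 0.4502 -0.2504  0.0704] 0.3415
286 142.6 [ 0.4545 -0.2509  0.0607] 0.3415
289 140.9 [ 0.4564 -0.2502  0.0678] 0.3415
[[0.537, -0.191, 0.085], [0.538, -0.195, 0.087], [0.537, -0.199, 0.088], [0.538, -0.203, 0.084], [0.538, -0.208, 0.09], [0.534, -0.212, 0.081], [0.533, -0.216, 0.081], [0.534, -0.22, 0.08], [0.534, -0.225, 0.081], [0.534, -0.229, 0.081], [0.54, -0.233, 0.093], [0.541, -0.237, 0.091], [0.541, -0.242, 0.092], [0.541, -0.246, 0.092], [0.541, -0.252, 0.081], [0.542, -0.255, 0.089], [0.542, -0.26, 0.09], [0.537, -0.266, 0.08], [0.537, -0.271, 0.081], [0.537, -0.276, 0.081], [0.537, -0.281, 0.08], [0.538, -0.286, 0.081], [0.543, -0.289, 0.089], [0.544, -0.293, 0.092], [0.544, -0.298, 0.093]]
yaw 0.05113332267236537 cover z 0.0919678964531443 y range -0.3273631437996419 -0.1629888624996187
[[ 0.42614845 -0.25494342  0.05      ]]
[[ 0.45150309 -0.2538784   0.05      ]]
```

```bash
cat >> h.py <<'E'
PSI=.055; EYE=np.array([.4388,-.2535,.05]); OFF=.010   # OFF: rod axis lies this far behind the TCP
D=np.array([np.sin(PSI),-np.cos(PSI),0]); F=np.array([np.cos(PSI),np.sin(PSI),0])
HINGE=EYE+.283*F+[0,0,.010]
def tcp(axis_pt,past,lean=0,grip=.125):
    """TCP pose with rod axis through axis_pt (in eye plane), tip `past` beyond it"""
    z=att(PSI-np.pi/2,lean)[0];return axis_pt+D*(past-grip)+z*OFF, rot(PSI-np.pi/2,lean)
E
python3 - <<'E'
from h import *
for th in(.0,.4,.8): 
    r=.293;ph=th-.035;a=HINGE-r*np.cos(ph)*F+np.array([0,0,r*np.sin(ph)]);p,o=tcp(a,.024,th+.1);print(p,bot.inverse_kinematics(p,o))
y=-np.pi/2+.11
g=[.463,.032];r=rot(y)
bot.move_to([*g,.10],r);bot.line_to([*g,.003],rate=.1,guard=8)
print(bot.read_state()["eef_pos"])
bot.move_gripper(0,60);s=bot.read_state();print(s["width"]*87,s["grip_force"],s["clock"])
bot.line_to([*g,.10]);
p,o=tcp(EYE,-.04,.1);bot.move_to(p,o);print(bot.read_state()["clock"],bot.read_state()["wrist_force"])
a,da,K,W=cam("scene");b,db,*_=cam("top")
cv2.imwrite("pics/s2.png",a);cv2.imwrite("pics/t2.png",b)
cv2.imwrite("pics/z2.png",np.hstack([cv2.resize(a[180:255,190:290],(400,300),interpolation=cv2.INTER_CUBIC),cv2.resize(b[205:265,240:320],(400,300),interpolation=cv2.INTER_CUBIC)]))
E
```

```text
[ 0.42443892 -0.1531377   0.03979705] [-0.56636642 -0.04582695  2.19090145  0.07331469  0.91641743 -0.6636723 ]
[ 0.44732248 -0.15187784  0.15581032] [-0.76021476 -0.473664    2.36214034  0.4453937   0.94416063 -1.02293272]
[ 0.51259587 -0.14828417  0.25669724] [-0.85864384 -0.6151411   2.41913804  0.89797076  0.91573983 -1.33090171]
[0.46366321 0.03188746 0.00357911]
17.67319034702525 59.97635473497212 7.2833
8.7 [-0.11265326 -0.175982   -1.33510859]
```

View pics/z2.png

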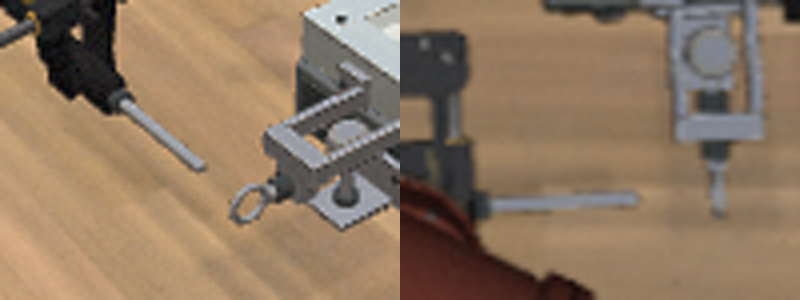

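The rod is held level, with its tip at zoom (202, 167) in the scene crop. Extended, it meets the ring centre at (248, 204). In the top crop the line runs through (715, 194) against a ring centre of about 190, within 2 mm. Inserting now.

Run:
```python
from h import *
p,o=tcp(EYE+.001*F,.025,.1)
f0=bot.read_state()["wrist_force"]
hit=bot.line_to(p,o,rate=.06,guard=4);s=bot.read_state();print(hit,s["eef_pos"]-p,s["wrist_force"]-f0,s["clock"])
a,*_=cam("scene");b,*_=cam("top")
cv2.imwrite("pics/z3.png",np.hstack([cv2.resize(a[180:255,190:290],(400,300),interpolation=cv2.INTER_CUBIC),cv2.resize(b[205:265,240:320],(400,300),interpolation=cv2.INTER_CUBIC)]))
```

```text
False [-0.00013558  0.00033345 -0.00010887] [-0.12152176  0.45094511  0.3400834 ] 10.0333
```

View pics/z3.png

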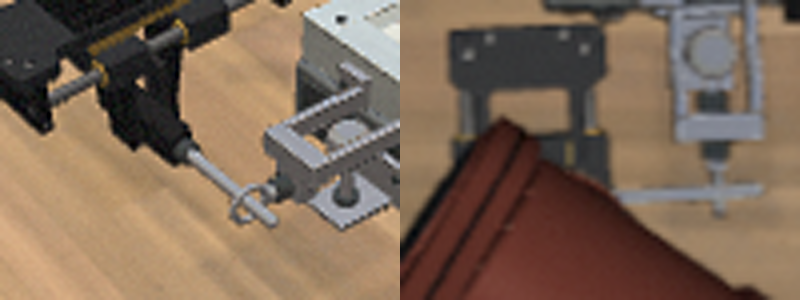

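The rod is through the eye and about 23 mm of it shows beyond the ring (top crop, 715→762). Next I'll draw the bolt in steps and watch the force.

Run:
```python
from h import *
f0=bot.read_state()["wrist_force"]
for k in (.002,.004,.006,.008,.012,.016,.0175):
    p,o=tcp(EYE-k*F,.025,.1);bot.line_to(p,o,rate=.04);s=bot.read_state();f=s["wrist_force"]-f0
    print(k,(f@F).round(2),f.round(2),(s["eef_pos"]-p).round(4))
print(s["clock"])
```

```text
0.002 1.74 [ 1.72  0.5  -0.12] [-0.0002  0.0002 -0.0001]
0.004 1.4 [ 1.38  0.42 -0.47] [-0.0001  0.     -0.    ]
0.006 4.53 [ 4.46  1.29 -1.12] [ 0.0005 -0.0001  0.0003]
0.008 5.01 [ 4.97  0.76 -0.81] [ 0.0003 -0.0001  0.0002]
0.012 4.98 [ 4.97  0.38 -1.76] [ 0.0003 -0.0001  0.0002]
0.016 6.13 [ 6.04  1.75 -0.61] [ 0.0005 -0.0001  0.0002]
0.0175 6.5 [ 6.43  1.44 -0.74] [ 0.0006 -0.0001  0.0003]
11.8833
```

```bash
cat >> h.py <<'E'
def swing(th,r,lean):
    ph=th-.035;return tcp(HINGE-r*np.cos(ph)*F+np.array([0,0,r*np.sin(ph)]),.025,lean)
E
python3 - <<'E'
from h import *
p,o=tcp(EYE-.0187*F,.025,.1);bot.line_to(p,o,rate=.04)
s=bot.read_state();f0=s["wrist_force"];print(f0)
for th in (.02,.04,.06,.09,.12,.16,.2):
    p,o=swing(th,.283+.0187,.1+.9*th);h=bot.line_to(p,o,rate=.05,guard=8);s=bot.read_state();f=s["wrist_force"]
    print(th,h,(f-f0).round(2),(s["eef_pos"]-p).round(4))
    if h:break
print(s["clock"])
a,*_=cam("scene");b,*_=cam("top")
cv2.imwrite("pics/z4.png",np.hstack([cv2.resize(a[120:270,180:380],(400,300),interpolation=cv2.INTER_CUBIC),cv2.resize(b[115:265,180:380],(400,300),interpolation=cv2.INTER_CUBIC)]))
E
```

```text
[ 5.98852321 -0.60951571 -2.17354566]
0.02 False [-0.45  1.05 -1.48] [ 0.0006 -0.0001  0.0003]
0.04 False [ 0.6   0.55 -1.61] [ 0.0005 -0.0001  0.0003]
0.06 False [ 0.13  0.96 -1.56] [ 0.0004 -0.      0.0002]
0.09 False [-0.02  0.2  -2.19] [ 0.0003 -0.      0.0002]
0.12 False [ 0.02  0.62 -1.17] [ 0.0002 -0.      0.0002]
0.16 False [ 0.25 -0.21 -1.62] [0. 0. 0.]
0.2 False [ 0.05 -0.45 -1.95] [-0.0001  0.0001 -0.0001]
14.3917
```

View pics/z4.png

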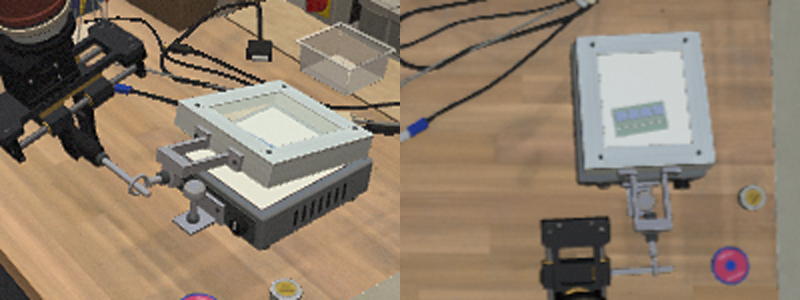

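The stud is free, the cover is up and the rod is still in the eye. Continuing to 45°.

Run:
```python
from h import *
for th in np.linspace(.27,.81,9):
    p,o=swing(th,.283+max(.011,.0187-(th-.2)*.03),.1+.9*th);h=bot.line_to(p,o,rate=.08,guard=10);s=bot.read_state();f=s["wrist_force"]
    print(th.round(2),h,f.round(2))
    if h:break
bot.sleep(.5);print(s["clock"],abs(bot.read_state()["qvel"]).max())
a,*_=cam("scene");b,*_=cam("top")
cv2.imwrite("pics/z5.png",np.hstack([cv2.resize(a[80:270,160:360],(400,380),interpolation=cv2.INTER_CUBIC),cv2.resize(b[75:265,180:380],(400,380),interpolation=cv2.INTER_CUBIC)]))
```

```text
0.27 False [ 6.48 -0.74 -4.91]
0.34 False [ 4.65 -0.57 -5.59]
0.4 False [ 4.1   2.19 -4.78]
0.47 False [ 3.2   1.6  -5.49]
0.54 False [ 3.42  1.13 -4.82]
0.61 False [ 2.25  1.15 -3.88]
0.68 False [ 2.48 -0.11 -5.44]
0.74 False [ 2.09 -0.23 -5.8 ]
0.81 False [ 3.    0.54 -5.68]
18.175 0.0020574012397559277
```

View pics/z5.png

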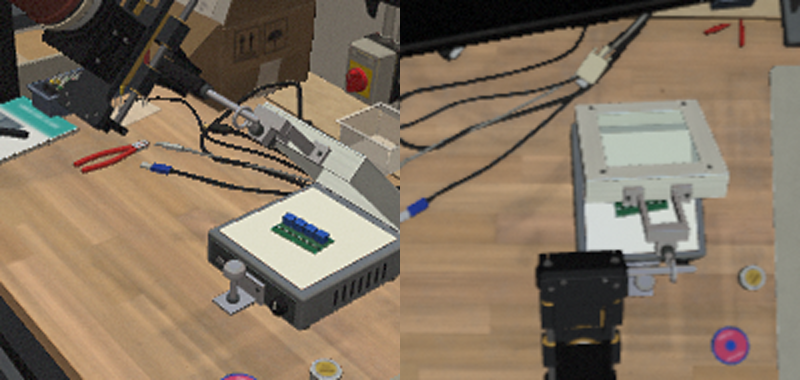

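The cover is at about 45°, with the rod tip (693, 268) beyond the eye (672, 268) and the gripper clear of the cover. The arm is still.

```bash
python3 -c "
from rig import bot
print(bot.hand_in())"
```

```text
the job is handed in; nothing more can be done
None
```

The job is handed in after about 19 s on the robot's clock. The bolt was drawn with the rod, and the cover is held still at about 45° with the rod in the eye and in the gripper. I saw nothing but the rod touch the preheater, and nothing else was moved.

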